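Run the inspection stage in under the microscope

TASK

Bring the upright metal barrel under the microscope: push the sliding stage it stands on all the way in to its stop, with the barrel still standing, then press the white capture button fully down and let go of it. The stage may or may not be bolted, which only shows when you push it: if it stops short do not force it, but throw the unmarked lever over to its other side and push again. Leave the jar, the dropper bottle, the mouse and the parts box where they are.

Things in the scene. Friction and masses are not known exactly. Their poses are not given: they have to be found in the camera images.
- stand: microscope stand, fixed: black base 500 mm long, slide, lever, steel column with the microscope head. Origin on the bench under the slide's middle line; x points across the slide to the lever's side, y along it to the column (the way the stage goes in), z up. Column (34 mm) at y = 260 mm; the head, 80 mm across, hangs over x = 0, y = 95 mm from 200 to 405 mm up, on an arm from the column
- stage (a joint): how far the sliding stage is pushed in along the stand's +y, in m: 0 is fully out (starts at 0 to 0.010), 0.120 is fully home on its stop. 1 to 2 N of friction; it stays where it is left. If bolted it stops hard at about 0.020. Bolt and catch are inside, under the deck, and cannot be seen
- push_plate (a point): centre of the outer face of the stage's upright push plate: aluminium, 100 mm wide across the slide, 10 mm thick, 44 to 100 mm above the bench; the point is 78 mm up. Pushed along the stand's +y. The deck (110 x 150 mm, top 54 mm above the bench, rim 5 mm higher) begins 45 mm beyond this face; its middle is 120 mm beyond it
- lever (a joint): throw lever, in rad: it falls by its own weight to +0.6 (leaning to the stand's +y) or -0.6 (leaning to -y) and rests there; under 2 N at the ball tips it over. One position bolts the stage while it is out, the other frees it; which is which differs at each start and is not marked. Ease off the stage before throwing it
- lever_ball (a point): centre of the lever's black ball, 30 mm in diameter, 85 mm from the pivot on a 12 mm steel stem. Pivot at x = 116, y = -110 mm in the stand's frame, 46 mm above the bench. It swings along the stand's y between cheeks whose top is 62 mm above the bench. Leaning, the ball is 116 mm up and 48 mm to one side of the pivot; upright, 131 mm up
- barrel_mid (a point): middle of the loose metal barrel, a turned part 42 mm in diameter and 100 mm tall, about 0.2 kg, standing on end near the middle of the stage's deck; this point is on its axis, half-way up (50 mm above the deck). Its z axis is the barrel's axis. It topples if the stage is jerked
- lens_axis (a point): point on the microscope's optical axis at the height of the deck's top; the barrel comes within 15 mm of this axis when the stage is home if it has not shifted on the deck
- capture_top (a point): centre of the top of the white capture button, 36 mm in diameter, 53 mm above the bench, on a grey box 90 x 110 x 34 mm fixed to the bench; pressed straight down
- capture (a joint): how far the capture button is down, in m: 0 released, 0.007 fully down (5 N); it springs back
- jar: bystander: clear jar 64 mm in diameter, 95 mm tall, loose; origin at the centre of its underside
- dropper: bystander: amber bottle 40 mm in diameter, 110 mm tall, loose; origin at the centre of its underside
- mouse: bystander: white computer mouse 105 x 62 x 34 mm, loose; origin at the centre of its underside
- parts_box: bystander: clear divided box 110 x 130 x 50 mm, loose; origin at the centre of its underside
Mind the look-alikes: they are no part of the job. What is shaped like the part that bears barrel_mid but blue or yellow is not meant.

How it is judged (in metres and radians):
On the way, in this order (a step that is already met when the one before it is completed fails the run):
1. the stage is pushed home with the barrel standing on it (value of joint stage above 0.115 m and angle between barrel_mid's own z axis and vertical below 0.15 rad and horizontal distance between barrel_mid and lens_axis below 0.03 m), for 0.2 s.
2. then the capture button is pressed down with the stage still home (value of joint capture above 0.005 m and value of joint stage above 0.115 m), for 0.05 s.
At the end, for the whole second after the job is handed in: The stage is home (within 5 mm of its stop), the barrel stands upright (within about 8 degrees) on the deck within 30 mm of the microscope's optical axis, and the capture button has been pressed after that and is released (all of step 1 and z of barrel_mid in the frame of lens_axis between 0.04 and 0.06 m and value of joint capture below 0.002 m); the robot touches nothing.
It fails at once if the stage is forced (pushed with more than 60 N) (contact force between any of the fingers, the arm and stage above 60 N).
It fails at once if the capture button is pressed before the stage is home (value of joint capture above 0.005 m and value of joint stage below 0.11 m).
It fails at once if a bystander is moved more than 30 mm (distance of any of jar, dropper, mouse, parts_box from where it was at the start of the episode above 0.03 m).
It also fails if it takes over 58 s, if anything falls off the work surface, if the arm or the gripper's body presses on something with over 40 N, if the wrist force passes 120 N, or if a joint passes its speed limit or range.

ROBOT

A 6-joint arm with a two-finger parallel gripper is mounted at the origin on the work surface. World frame = base frame: x ahead of the robot, y to its left, z up, the work surface at z = 0. Lengths are in mm, angles in rad, forces in N, time in s.
With the tool pointing down it reaches from about 300 to 950 mm from the base axis. Payload 3.1 kg.
Tool frame: the origin (TCP) lies at the very end of the fingers, on their centre line; the grasp point (between the pads) lies 19 mm behind it; z points along the fingers, y is the line along which they close (so a half turn about z gives the same grasp; the last joint's range is limited). The gripper opens to 85 mm and grips with 20 to 120 N. Pads are 22 mm wide; open, the fingers measure 114 mm over their backs; the gripper's body (76 mm by 85 mm) begins 54 mm behind the grasp point. The pads swing forward as they close: fully open they stand 13 mm farther back than shut.
Start: joints at [1.273, 0.308, 1.634, -0, 1.2, -0.07], TCP at [141.173, 608.853, 231.272] pointing down, gripper open.
Joint ranges: [-3.06, 3.06], [-0.79, 1.96], [0.05, 2.63], [-1.19, 4.34], [0.05, 2.64], [-2.94, 2.94]. Speed limits (rad/s): [2.79, 2.79, 3.14, 3.14, 3.14, 3.14].

INTERFACE

Orientations are given as a unit quaternion [w, x, y, z].
In Python, from bench import robot gives the robot as it stands. The module is installed in compiled form; this text tells all that it offers.
- The arm moves only by the shell command python3 -m crank 'ROWS' [FORCE]. ROWS is JSON, a list of rows, each an object of numbers: "x", "y", "z": the shift along the tool's x, y, z each as a share of 100 mm, from -1 to 1; "yaw": the turn about the tool's z as a share of 60 degrees, from -1 to 1; "hand": the gripper command: -1 is shut, 1 is fully open, values between are in proportion. In form: [{"x": .., "y": .., "z": .., "yaw": .., "hand": ..}, ...]. A call has 1 to 10 rows; each row is the pose to reach, as a shift and turn from the pose commanded when the call began, along the tool's axes at that moment; what a row does not reach only later rows make up. A row lasts 1/8 s, in which the tool goes at most 62.5 mm and 10.7 degrees, less where a joint would pass 70% of its speed; a pose out of reach is approached as far as the arm can. A call with a number of a shift or a turn outside -1 to 1 is refused whole. A call with a gripper value outside its range is refused whole. The fingers move at their own pace and stop on an object; FORCE is the grip in N (left out, the last holds). Time passes only in rows, so rows that repeat a pose let the fingers close. It gives the time, the measured TCP pose, the force, the opening and the grip force at its end, in the units of the state.
- robot.state(): the state, without advancing time (a new reading comes with each control period).
- robot.snapshot(name): name is "scene" or "top" or "wrist"; returns a dict with "img" (480x640x3 uint8, blue, green, red), "mtx" (3x3 intrinsics, pixels), "eye" and "orientation" of the camera in the world. Camera axes: x right, y down, z forward; pixel columns grow to the right and rows downward; lengths in mm; the calibration is good to about 2 mm. A picture is of the moment at which its call begins. There is no depth.
- robot.hand_in(): hands the job in; it is judged then, once.
Trained networks look in a picture, given as the dict that the camera call returned (one of the last four; its "shot" number tells which), for a name from the list of things; names that differ only in an ending like _2 or _b are one class to them, and where a whole thing is asked for, a point or a joint stands for the part that bears it (a point fixed in the world has none). Each returns a list of dicts, best first, with "score" (0 to 1); they miss things now and then, are a little off and sometimes report something else, mostly with a low value. They report only what shows in the picture. A call takes as long as a camera call. They do not tell look-alikes from the thing itself.
- robot.boxes_of(label, picture): "centre" ([column, row] as shares, 0 to 1, of the picture: columns of its width, rows of its height, amid what is visible of it).
- robot.outline_of(label, picture): "pixels" (480x640 bool, what is visible of it) and "centre" ([column, row] as shares, 0 to 1, of the picture: columns of its width, rows of its height, amid what is visible of it).
- robot.mark_of(label, picture): "centre" ([column, row] as shares, 0 to 1, of the picture: columns of its width, rows of its height: a listed point, or the origin of a listed thing).
The state is a dict: "time": time; "qpos": joint angles; "qd": joint speeds; "joint_torque": joint torques, N m; "ee_pos": TCP position; "eef_rot": TCP orientation; "ft_force": force on the tool from outside, world axes, zero at the start; "torque": the same for the moment, N m; "width": finger opening in mm; "grip_force": force on a finger pad.
Only numpy, scipy, OpenCV 4.12 (cv2) and the standard library are available. Lean on these libraries where they do the work, as an engineer would, in place of code of your own. Each camera call takes 0.05 s, during which the arm holds its last target. There are 200 camera calls.

## Working session

There is one attempt and no reset: what is moved stays moved. The work goes in short steps, Python scripts to look and compute and a shell command to move; the robot and the scene stay as the last step left them, time stands still between calls to the robot, and variables do not carry over. Pictures are saved under pics/ and viewed, at most 14 in all, crops included, and the job is handed in when it is done.

```bash
mkdir -p pics
cat > h.py <<'E'
import numpy as np,cv2
from scipy.spatial.transform import Rotation as R
from bench import robot
def cam(p):
    o=np.array(p["orientation"],float)
    M=o if o.shape==(3,3) else R.from_quat(o[[1,2,3,0]]).as_matrix()
    return np.array(p["mtx"]),np.array(p["eye"],float),M
def ray(p,c):
    K,e,M=cam(p); d=M@np.linalg.inv(K)@np.array([c[0]*640,c[1]*480,1]); return e,d/np.linalg.norm(d)
def atz(p,c,z):
    e,d=ray(p,c); return e+d*(z-e[2])/d[2]
def proj(p,X):
    K,e,M=cam(p); q=K@(M.T@(np.array(X,float)-e)); return q[:2]/q[2]
def tri(rs):
    A=0;b=0
    for e,d in rs:
        P=np.eye(3)-np.outer(d,d);A=A+P;b=b+P@e
    return np.linalg.solve(A,b)
E
python3 - <<'E'
from h import *
P={}
for n in ("scene","top"):
    p=robot.snapshot(n);P[n]=p;cv2.imwrite(f"pics/{n}0.png",p["img"])
    print(n,np.round(p["eye"]),np.round(p["orientation"],3))
Z=dict(push_plate=78,lever_ball=116,barrel_mid=104,lens_axis=54,capture_top=53,jar=0,dropper=0,mouse=0,parts_box=0,stand=0)
for k,z in Z.items():
    for n in P:
        for m in robot.mark_of(k,P[n])[:4]:
            c=m["centre"];print(k,n,round(m["score"],2),np.round([c[0]*640,c[1]*480]),np.round(atz(P[n],c,z)))
print(robot.state())
E
```

```text
scene [1290. -505.  620.] [-0.415  0.753  0.446 -0.247]
top [521. -92. 975.] [-0.018  0.709 -0.705  0.017]
push_plate scene 0.76 [287. 242.] [ 535. -173.   78.]
push_plate top 0.95 [358. 244.] [ 543. -170.   78.]
lever_ball scene 0.87 [334. 250.] [ 652. -135.  116.]
lever_ball top 0.68 [348. 187.] [ 649. -147.  116.]
barrel_mid scene 0.9 [413. 239.] [675.  24. 104.]
barrel_mid scene 0.77 [288. 206.] [ 447. -129.  104.]
barrel_mid scene 0.61 [343. 206.] [502. -26. 104.]
barrel_mid scene 0.6 [357. 184.] [429.  52. 104.]
barrel_mid top 0.94 [267. 336.] [366.   5. 104.]
barrel_mid top 0.78 [319. 332.] [374. -93. 104.]
barrel_mid top 0.75 [241. 201.] [622.  57. 104.]
barrel_mid top 0.6 [282. 264.] [501. -23. 104.]
lens_axis scene 0.63 [377. 210.] [481.  77.  54.]
lens_axis top 0.81 [234. 272.] [484.  79.  54.]
capture_top scene 0.51 [174. 283.] [ 523. -398.   53.]
capture_top top 0.73 [467. 249.] [ 533. -394.   53.]
capture_top top 0.32 [311. 129.] [779. -75.  53.]
jar scene 0.74 [360. 354.] [ 793. -163.    0.]
jar scene 0.25 [344. 208.] [351.  67.   0.]
jar scene 0.24 [286. 242.] [ 423. 
[... 468 characters left out ...]
[507. -18.   0.]
{'time': 1.1, 'qpos': array([ 1.27326965e+00,  3.08074325e-01,  1.63379910e+00, -1.28277879e-05,
        1.19969401e+00, -6.96800129e-02]), 'qd': array([-0.00112744, -0.00069892, -0.00066632,  0.00046448,  0.00092119,
        0.00114661]), 'joint_torque': array([-4.37443614e-04, -4.15296471e+01, -2.77091181e+01, -5.46612466e-05,
        7.21468277e-04,  6.63873180e-06]), 'ee_pos': array([141.19626509, 608.85217521, 231.28845784]), 'eef_rot': array([8.17854737e-06, 1.13674754e-01, 9.93518017e-01, 1.13037539e-05]), 'ft_force': array([-0.61484431, -0.45091379,  0.94183224]), 'torque': array([-0.01093103, -0.0139912 , -0.00179443]), 'grip_force': 0.0, 'width': 85.17203017743107}
```

View pics/scene0.png

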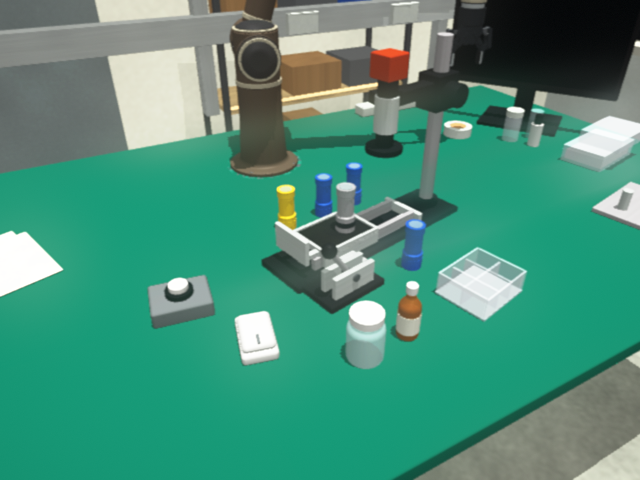

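View pics/top0.png

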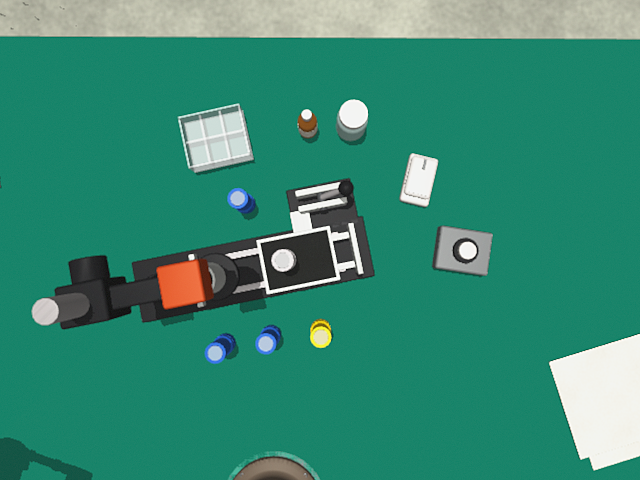

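The scene shows four look-alikes besides the grey barrel, which stands on the stage deck at scene (345,207) / top (282,262):
- Yellow: scene (287,206) / top (320,333)
- Blue: scene (323,195) / top (266,340)
- Blue: scene (354,183) / top (215,350)
- Blue: scene (413,245) / top (238,199)

The description says metal and standing on the deck, so I choose the grey one. I'll check it in a crop and fit the stand frame.

Run:
```python
from h import *
from scipy.optimize import least_squares
s=robot.snapshot("scene");t=robot.snapshot("top")
L=dict(lens_axis=(0,95,54),lever_ball=(116,-158,116),stand=(0,0,0))
obs=[]
for p in (s,t):
    for k,X in L.items():
        c=robot.mark_of(k,p)[0]["centre"];obs.append((p,X,np.array(c)*[640,480]))
W=lambda v,X:np.array([v[0]+X[0]*np.cos(v[2])-X[1]*np.sin(v[2]),v[1]+X[0]*np.sin(v[2])+X[1]*np.cos(v[2]),X[2]])
f=lambda v:np.concatenate([proj(p,W(v,X))-c for p,X,c in obs])
v=least_squares(f,[503,-17,.225],loss="soft_l1").x
print("stand",v,"res",np.round(f(v),1))
def inst(q):
    d=np.array(q[:2])-v[:2];c,s_=np.cos(v[2]),np.sin(v[2]);return np.round([c*d[0]+s_*d[1],-s_*d[0]+c*d[1]])
for p in (s,t):
    c=robot.mark_of("push_plate",p)[0]["centre"];print("plate",inst(atz(p,c,78)))
    for m in robot.mark_of("barrel_mid",p)[:5]: print("barrel",inst(atz(p,m["centre"],104)))
    c=robot.mark_of("capture_top",p)[0]["centre"];print("cap",atz(p,c,53).round(),inst(atz(p,c,53)))
a=cv2.resize(s["img"][150:320,240:440],None,fx=3,fy=3)[:510,:600]
b=s["img"]; t2=t["img"].copy()
for sy in (-145,-135,-125):
    for z in (100,):
        q0=proj(t,W(v,(-50,sy,z)));q1=proj(t,W(v,(50,sy,z)));cv2.line(t2,tuple(map(int,q0*1)),tuple(map(int,q1)),(0,0,255) if sy==-145 else (255,0,0) if sy==-135 else (0,255,0),1)
b=cv2.resize(t2[170:310,200:390],None,fx=4,fy=4)
cv2.imwrite("pics/c1.png",a);cv2.imwrite("pics/c2.png",b)
```

```text
stand [ 5.01557043e+02 -9.83415313e+00  2.00526643e-01] res [-1.1  1.2 -3.2  0.3  3.4 -1.1  0.4 -0.6 -1.6 -0.8 -0.3  1.9]
plate [  -7. -167.]
barrel [-59.  65.]
barrel [ -84. -107.]
barrel [190. -10.]
barrel [-78. -16.]
barrel [ -2. -19.]
cap [ 523. -397.   53.] [ -56. -384.]
plate [   4. -161.]
barrel [-132.  138.]
barrel [  2. -18.]
barrel [-131.   34.]
barrel [-145.  -55.]
barrel [131.  43.]
cap [ 532. -392.   53.] [ -46. -381.]
```

View pics/c1.png

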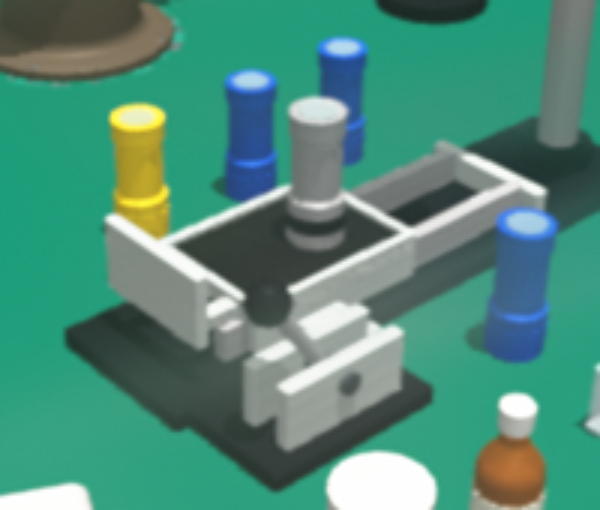

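View pics/c2.png

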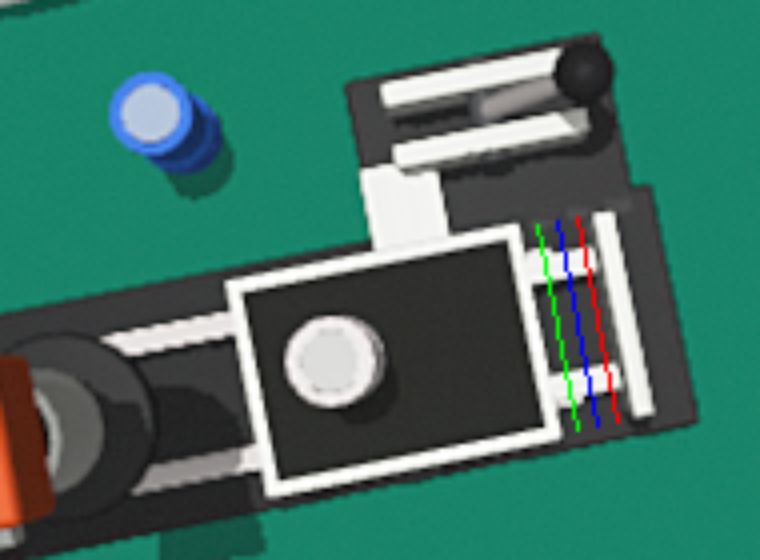

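The crops confirm the grey metal barrel on the deck, at crop-1 pixel (317,170), upright. The lever leans to -y with its ball near the plate. The plate's outer face is near stand y = -160 and the frame angle is 0.20 rad. Now I'll travel round the robot's side of the microscope.

```bash
python3 -m crank '[{"x":-0.15,"y":-0.4,"yaw":0.17,"hand":-1},{"x":-0.3,"y":-0.8,"yaw":0.34,"hand":-1},{"x":-0.4,"y":-1,"yaw":0.5,"hand":-1},{"x":-0.4,"y":-1,"yaw":0.67,"hand":-1},{"x":-0.4,"y":-1,"yaw":0.84,"hand":-1},{"x":-0.4,"y":-1,"yaw":1,"hand":-1},{"x":-0.4,"y":-1,"yaw":1,"hand":-1}]'
python3 -m crank '[{"x":-0.5,"y":0.3,"yaw":0.09,"hand":-1},{"x":-1,"y":0.6,"yaw":0.09,"hand":-1},{"x":-1,"y":0.6,"yaw":0.09,"hand":-1}]'
python3 -m crank '[{"x":-0.5,"hand":-1},{"x":-1,"hand":-1}]'
python3 -c "
from h import *
s=robot.state();print(s['qpos'].round(2),s['ee_pos'].round(),s['ft_force'].round(1),R.from_quat(s['eef_rot'][[1,2,3,0]]).as_matrix().round(3))"
```

```text
[ 1.27  0.31  1.63 -0.    1.2  -0.07] [141. 609. 231.] [0.8 0.6 0.2] [[-0.974  0.226  0.   ]
 [ 0.226  0.974 -0.   ]
 [-0.    -0.    -1.   ]]$[0]: bad value
$[0]: bad value
$[0]: bad value
```

```bash
python3 -m crank '[{"x":-0.15,"y":-0.4,"z":0,"yaw":0.17,"hand":-1},{"x":-0.3,"y":-0.8,"z":0,"yaw":0.34,"hand":-1},{"x":-0.4,"y":-1,"z":0,"yaw":0.5,"hand":-1},{"x":-0.4,"y":-1,"z":0,"yaw":0.67,"hand":-1},{"x":-0.4,"y":-1,"z":0,"yaw":0.84,"hand":-1},{"x":-0.4,"y":-1,"z":0,"yaw":1,"hand":-1},{"x":-0.4,"y":-1,"z":0,"yaw":1,"hand":-1}]' &&
python3 -m crank '[{"x":-0.5,"y":0.3,"z":0,"yaw":0.09,"hand":-1},{"x":-1,"y":0.6,"z":0,"yaw":0.09,"hand":-1},{"x":-1,"y":0.6,"z":0,"yaw":0.09,"hand":-1}]' &&
python3 -m crank '[{"x":-0.5,"y":0,"z":0,"yaw":0,"hand":-1},{"x":-1,"y":0,"z":0,"yaw":0,"hand":-1}]'
python3 -c "
from h import *
s=robot.state();print(s['qpos'].round(2),s['ee_pos'].round(),s['ft_force'].round(1),R.from_quat(s['eef_rot'][[1,2,3,0]]).as_matrix().round(3))"
```

```text
time: 2.68
ee_pos: [157.6, 502.4, 231.4]
eef_rot: [-0.0, 0.594, 0.804, 0.0]
ft_force: [0.2, -0.8, -0.2]
width: -0.0
grip_force: 0.0
time: 3.05
ee_pos: [246.4, 422.1, 231.3]
eef_rot: [0.001, 0.633, 0.774, -0.0]
ft_force: [-0.2, -0.1, 0.7]
width: -0.3
grip_force: 0.0
time: 3.3
ee_pos: [264.0, 326.0, 231.4]
eef_rot: [-0.0, 0.631, 0.776, 0.0]
ft_force: [0.3, -1.3, -0.2]
width: 0.1
grip_force: 0.0
[ 0.79 -0.1   2.09  0.    1.16  0.58] [264. 326. 231.] [ 0.3 -1.3 -0.2] [[-0.204  0.979  0.   ]
 [ 0.979  0.204  0.   ]
 [ 0.     0.    -1.   ]]
```

```bash
python3 -m crank '[{"x":-0.5,"y":0,"z":0,"yaw":0,"hand":-1},{"x":-1,"y":0,"z":0,"yaw":0,"hand":-1}]' &&
python3 -m crank '[{"x":-0.5,"y":0,"z":0,"yaw":0,"hand":-1},{"x":-1,"y":0,"z":0,"yaw":0,"hand":-1}]' &&
python3 -m crank '[{"x":-0.5,"y":0,"z":0,"yaw":0,"hand":-1},{"x":-1,"y":0,"z":0,"yaw":0,"hand":-1}]' &&
python3 -m crank '[{"x":-0.5,"y":0,"z":0,"yaw":0,"hand":-1},{"x":-1,"y":0,"z":0,"yaw":0,"hand":-1}]' &&
python3 -m crank '[{"x":-0.5,"y":0,"z":0,"yaw":0,"hand":-1},{"x":-1,"y":0,"z":0,"yaw":0,"hand":-1},{"x":-1,"y":0,"z":0,"yaw":0,"hand":-1}]'
```

```text
time: 3.55
ee_pos: [284.0, 227.8, 231.6]
eef_rot: [0.0, 0.631, 0.776, 0.001]
ft_force: [0.1, -0.4, 0.2]
width: -0.1
grip_force: 0.0
time: 3.8
ee_pos: [304.4, 129.8, 231.7]
eef_rot: [0.0, 0.631, 0.776, 0.001]
ft_force: [-0.1, -0.2, -1.0]
width: 0.0
grip_force: 0.0
time: 4.05
ee_pos: [324.7, 31.6, 231.8]
eef_rot: [0.001, 0.631, 0.776, 0.001]
ft_force: [0.7, -0.1, -0.1]
width: -0.0
grip_force: 0.0
time: 4.3
ee_pos: [344.9, -66.6, 231.8]
eef_rot: [0.001, 0.631, 0.776, 0.001]
ft_force: [1.3, 0.1, -0.2]
width: 0.1
grip_force: 0.0
time: 4.68
ee_pos: [365.5, -166.0, 231.8]
eef_rot: [0.001, 0.633, 0.774, 0.0]
ft_force: [-0.0, 0.1, 1.0]
width: 0.1
grip_force: 0.0
```

```bash
python3 -m crank '[{"x":-0.4,"y":0.5,"z":0,"yaw":0,"hand":-1},{"x":-0.83,"y":0.9,"z":0,"yaw":0,"hand":-1},{"x":-0.83,"y":1,"z":0,"yaw":0,"hand":-1}]' &&
python3 -m crank '[{"x":0,"y":0.4,"z":0.3,"yaw":0,"hand":-1},{"x":0,"y":0.68,"z":0.8,"yaw":0,"hand":-1},{"x":0,"y":0.68,"z":1,"yaw":0,"hand":-1}]' &&
python3 -m crank '[{"x":0,"y":0,"z":0.3,"yaw":0,"hand":-1},{"x":0,"y":0,"z":0.63,"yaw":0,"hand":-1},{"x":0,"y":0,"z":0.63,"yaw":0,"hand":-1}]'
python3 - <<'E'
from h import *
p=robot.snapshot("scene");print(robot.state()["ft_force"]);cv2.imwrite("pics/s2.png",cv2.resize(p["img"][130:330,200:440],None,fx=2.5,fy=2.5))
E
```

```text
time: 5.05
ee_pos: [481.6, -225.0, 230.7]
eef_rot: [0.0, 0.632, 0.775, 0.0]
ft_force: [0.4, 1.0, 0.3]
width: -0.0
grip_force: 0.0
time: 5.42
ee_pos: [544.3, -207.7, 128.1]
eef_rot: [-0.003, 0.631, 0.776, -0.0]
ft_force: [-0.6, -0.5, 0.5]
width: -0.2
grip_force: 0.0
time: 5.8
ee_pos: [541.9, -209.0, 66.2]
eef_rot: [-0.004, 0.632, 0.775, -0.001]
ft_force: [-0.5, -0.1, 0.4]
width: 0.1
grip_force: 0.0
[-0.10002925 -0.42847721 -0.19709213]
```

View pics/s2.png

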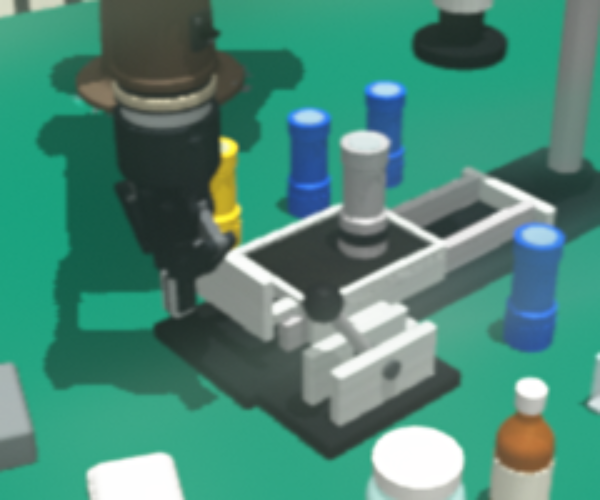

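The shut fingers (180,300) stand just outside the push plate, and the barrel at (365,190) is upright. I'll start pushing gently.

```bash
python3 -m crank '[{"x":0.06,"y":0,"z":0,"yaw":0,"hand":-1},{"x":0.12,"y":0,"z":0,"yaw":0,"hand":-1},{"x":0.16,"y":0,"z":0,"yaw":0,"hand":-1},{"x":0.2,"y":0,"z":0,"yaw":0,"hand":-1}]' && 
python3 -m crank '[{"x":0.03,"y":0,"z":0,"yaw":0,"hand":-1},{"x":0.06,"y":0,"z":0,"yaw":0,"hand":-1},{"x":0.09,"y":0,"z":0,"yaw":0,"hand":-1}]' &&
python3 -m crank '[{"x":0.03,"y":0,"z":0,"yaw":0,"hand":-1},{"x":0.06,"y":0,"z":0,"yaw":0,"hand":-1}]'
```

```text
time: 6.35
ee_pos: [541.6, -191.5, 68.8]
eef_rot: [0.0, 0.632, 0.775, 0.0]
ft_force: [-0.2, 0.8, -0.7]
width: 0.3
grip_force: 0.0
time: 6.72
ee_pos: [539.6, -182.7, 68.2]
eef_rot: [-0.0, 0.632, 0.775, -0.0]
ft_force: [-0.4, 0.2, -0.3]
width: 0.3
grip_force: 0.0
time: 6.98
ee_pos: [538.5, -177.1, 68.3]
eef_rot: [0.0, 0.632, 0.775, -0.0]
ft_force: [0.1, -0.9, -1.0]
width: -0.0
grip_force: 0.5
```

```bash
for i in 1; do :; done
python3 -m crank '[{"x":0.03,"y":0,"z":0,"yaw":0,"hand":-1},{"x":0.06,"y":0,"z":0,"yaw":0,"hand":-1}]' | grep -E "ee_pos|ft" 
python3 -m crank '[{"x":0.03,"y":0,"z":0,"yaw":0,"hand":-1},{"x":0.06,"y":0,"z":0,"yaw":0,"hand":-1}]' | grep -E "ee_pos|ft"
python3 -c "
from h import *
p=robot.snapshot('top');print(robot.state()['ft_force']);cv2.imwrite('pics/t2.png',cv2.resize(p['img'][170:310,200:390],None,fx=4,fy=4))"
```

```text
ee_pos: [537.2, -171.2, 68.3]
ft_force: [-0.1, -1.0, -0.4]
ee_pos: [535.9, -165.1, 68.2]
ft_force: [0.4, -1.9, -1.3]
[-0.33746684  0.10078088  0.47488554]
```

View pics/t2.png

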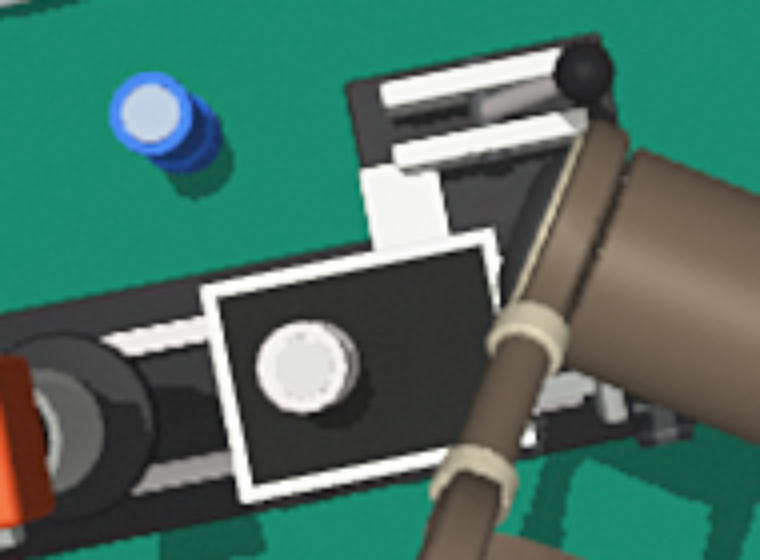

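The stage has moved about 12 mm (deck's left edge 227→202 in the crop) and the barrel at (303,365) moved with it. I'll continue.

```bash
python3 -m crank '[{"x":0.02,"y":0,"z":0,"yaw":0,"hand":-1},{"x":0.04,"y":0,"z":0,"yaw":0,"hand":-1}]' | grep -E "ee_pos|ft" 
python3 -m crank '[{"x":0.02,"y":0,"z":0,"yaw":0,"hand":-1},{"x":0.04,"y":0,"z":0,"yaw":0,"hand":-1}]' | grep -E "ee_pos|ft"
```

```text
ee_pos: [535.1, -161.3, 68.3]
ft_force: [0.3, -0.8, -0.4]
ee_pos: [534.6, -158.6, 68.3]
ft_force: [-0.2, -8.8, -3.5]
```

```bash
python3 -m crank '[{"x":0.02,"y":0,"z":0,"yaw":0,"hand":-1},{"x":0.04,"y":0,"z":0,"yaw":0,"hand":-1}]' | grep -E "ee_pos|ft"
```

```text
ee_pos: [534.7, -158.4, 68.4]
ft_force: [-0.2, -19.2, -6.8]
```

It is bolted: a hard stop at about 20 mm. I'll ease off and locate the ball.

```bash
python3 -m crank '[{"x":-0.08,"y":0,"z":0,"yaw":0,"hand":-1},{"x":-0.3,"y":0,"z":0,"yaw":0,"hand":-1},{"x":-0.6,"y":0,"z":-0.3,"yaw":0,"hand":-1},{"x":-0.6,"y":0,"z":-0.7,"yaw":0,"hand":-1},{"x":-0.6,"y":0,"z":-0.7,"yaw":0,"hand":-1}]' | grep -E "ee_pos|ft"
python3 - <<'E'
from h import *
s=robot.snapshot("scene");t=robot.snapshot("top");r=[]
for p in (s,t):
    g=robot.mark_of("lever_ball",p)
    c=g[0]["centre"];r.append(ray(p,c));print(g[0]["score"],np.array(c)*[640,480],atz(p,c,116).round())
print(tri(r).round())
print(proj(s,[648,-143,116]),proj(t,[648,-143,116]))
for X in ([328.8/640,251.2/480],):print(atz(s,X,116))
print(atz(t,[345.75/640,188/480],116))
E
```

```text
ee_pos: [549.1, -214.7, 142.6]
ft_force: [-0.1, -0.6, 1.0]
0.81 [331.392 248.688] [ 645. -136.  116.]
0.82 [343.872 187.488] [ 648. -139.  116.]
[ 648. -139.  119.]
[328.76817357 250.45745094] [345.73938685 187.7459608 ]
[ 650.07218975 -144.09386102  116.        ]
[ 647.51386558 -143.02187175  116.        ]
```

```bash
python3 -m crank '[{"x":-0.15,"y":0.4,"z":0,"yaw":0,"hand":-1},{"x":-0.15,"y":0.8,"z":0,"yaw":0,"hand":-1},{"x":-0.15,"y":1,"z":0,"yaw":0,"hand":-1},{"x":-0.15,"y":1,"z":0.2,"yaw":0,"hand":-1}]' | grep -E "ee_pos|ft"
python3 -m crank '[{"x":0,"y":0.11,"z":0.2,"yaw":0,"hand":-1},{"x":0,"y":0.11,"z":0.22,"yaw":0,"hand":-1},{"x":0,"y":0.11,"z":0.22,"yaw":0,"hand":-1}]' | grep -E "ee_pos|ft"
```

```text
ee_pos: [648.5, -206.7, 117.9]
ft_force: [-0.1, 0.7, 0.8]
ee_pos: [655.6, -204.6, 94.8]
ft_force: [0.1, -0.4, 0.9]
```

```bash
python3 -m crank '[{"x":0.15,"y":0.05,"z":0,"yaw":0,"hand":-1},{"x":0.27,"y":0.05,"z":0,"yaw":0,"hand":-1},{"x":0.37,"y":0.05,"z":0,"yaw":0,"hand":-1},{"x":0.47,"y":0.05,"z":0,"yaw":0,"hand":-1},{"x":0.57,"y":0.05,"z":0,"yaw":0,"hand":-1},{"x":0.67,"y":0.05,"z":0,"yaw":0,"hand":-1},{"x":0.77,"y":0.05,"z":0,"yaw":0,"hand":-1},{"x":0.87,"y":0.05,"z":0,"yaw":0,"hand":-1},{"x":0.97,"y":0.05,"z":0,"yaw":0,"hand":-1},{"x":1,"y":0.05,"z":0,"yaw":0,"hand":-1}]' | grep -E "ee_pos|ft"
python3 -m crank '[{"x":0.08,"y":0,"z":0,"yaw":0,"hand":-1},{"x":0.08,"y":0,"z":0,"yaw":0,"hand":-1},{"x":-0.3,"y":0,"z":-0.2,"yaw":0,"hand":-1},{"x":-0.8,"y":0,"z":-0.4,"yaw":0,"hand":-1},{"x":-1,"y":0,"z":-0.4,"yaw":0,"hand":-1},{"x":-1,"y":0,"z":-0.4,"yaw":0,"hand":-1}]' | grep -E "ee_pos|ft"
python3 - <<'E'
from h import *
s=robot.snapshot("scene");t=robot.snapshot("top")
for p in (s,t):
    c=robot.mark_of("lever_ball",p)[0];print(c["score"],atz(p,c["centre"],116).round())
cv2.imwrite("pics/s3.png",cv2.resize(s["img"][130:330,200:440],None,fx=2.5,fy=2.5))
E
```

```text
ee_pos: [641.9, -104.8, 96.0]
ft_force: [0.3, 0.0, -1.0]
ee_pos: [661.9, -204.9, 135.7]
ft_force: [0.2, 0.6, 0.7]
0.86 [636. -47. 116.]
0.87 [633. -49. 116.]
```

View pics/s3.png

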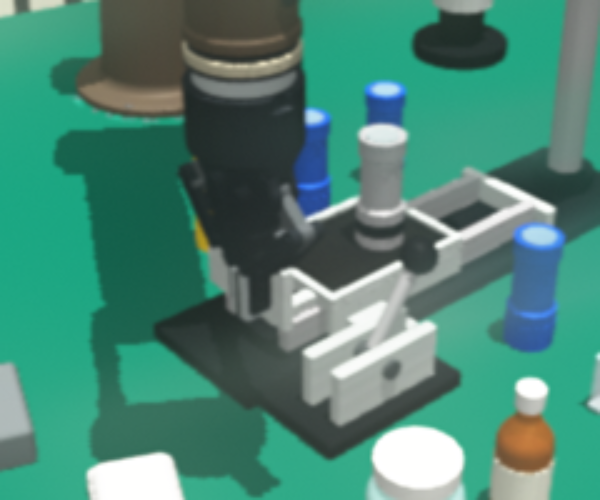

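The lever is over, with the ball now at (420,255), and the barrel still stands at (382,185). Back to the plate.

```bash
python3 -m crank '[{"x":0,"y":-0.4,"z":0,"yaw":0,"hand":-1},{"x":0,"y":-0.8,"z":0,"yaw":0,"hand":-1},{"x":0.2,"y":-1,"z":0,"yaw":0,"hand":-1},{"x":0.2,"y":-1,"z":0.1,"yaw":0,"hand":-1}]' | grep -E "ee_pos|ft"
python3 -m crank '[{"x":0,"y":-0.15,"z":0.3,"yaw":0,"hand":-1},{"x":0,"y":-0.15,"z":0.57,"yaw":0,"hand":-1},{"x":0,"y":-0.15,"z":0.57,"yaw":0,"hand":-1},{"x":0.1,"y":-0.15,"z":0.57,"yaw":0,"hand":-1}]' | grep -E "ee_pos|ft"
```

```text
ee_pos: [558.9, -202.3, 126.1]
ft_force: [1.4, -0.0, 0.6]
ee_pos: [545.1, -197.6, 69.8]
ft_force: [1.1, 0.3, 0.9]
```

```bash
python3 -m crank '[{"x":0.1,"y":0,"z":0,"yaw":0,"hand":-1},{"x":0.2,"y":0,"z":0,"yaw":0,"hand":-1},{"x":0.28,"y":0,"z":0,"yaw":0,"hand":-1},{"x":0.33,"y":0,"z":0,"yaw":0,"hand":-1},{"x":0.36,"y":0,"z":0,"yaw":0,"hand":-1},{"x":0.39,"y":0,"z":0,"yaw":0,"hand":-1},{"x":0.42,"y":0,"z":0,"yaw":0,"hand":-1}]' | grep -E "ee_pos|ft"
python3 -m crank '[{"x":0.03,"y":0,"z":0,"yaw":0,"hand":-1},{"x":0.06,"y":0,"z":0,"yaw":0,"hand":-1}]' | grep -E "ee_pos|ft"
```

```text
ee_pos: [535.3, -156.6, 69.3]
ft_force: [0.7, -0.7, -0.1]
ee_pos: [534.0, -150.5, 69.3]
ft_force: [0.5, -0.7, 0.4]
```

The stage is past the old stop and free, so I keep going slowly.

```bash
python3 -m crank '[{"x":0.03,"y":0,"z":0,"yaw":0,"hand":-1},{"x":0.07,"y":0,"z":0,"yaw":0,"hand":-1},{"x":0.11,"y":0,"z":0,"yaw":0,"hand":-1},{"x":0.15,"y":0,"z":0,"yaw":0,"hand":-1},{"x":0.19,"y":0,"z":0,"yaw":0,"hand":-1},{"x":0.23,"y":0,"z":0,"yaw":0,"hand":-1},{"x":0.27,"y":0,"z":0,"yaw":0,"hand":-1},{"x":0.31,"y":0,"z":0,"yaw":0,"hand":-1},{"x":0.35,"y":0,"z":0,"yaw":0,"hand":-1},{"x":0.38,"y":0,"z":0,"yaw":0,"hand":-1}]' | grep -E "ee_pos|ft"
python3 - <<'E'
from h import *
p=robot.snapshot("scene");t=robot.snapshot("top")
cv2.imwrite("pics/st4.png",np.hstack([cv2.resize(p["img"][50:330,220:450],None,fx=1.7,fy=1.7),cv2.resize(t["img"][150:350,120:420],(400,476))])[:,:800])
E
```

```text
ee_pos: [526.3, -112.8, 69.3]
ft_force: [-0.0, -1.5, 1.8]
```

View pics/st4.png

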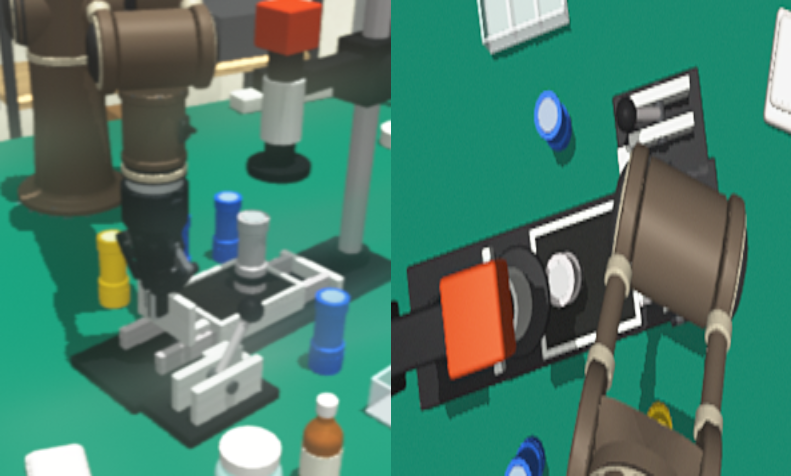

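The barrel is upright at left (253,235), with the arm clear of the head at right (610 vs 548). I'll continue.

```bash
python3 -m crank '[{"x":0.03,"y":0,"z":0,"yaw":0,"hand":-1},{"x":0.07,"y":0,"z":0,"yaw":0,"hand":-1},{"x":0.11,"y":0,"z":0,"yaw":0,"hand":-1},{"x":0.15,"y":0,"z":0,"yaw":0,"hand":-1},{"x":0.19,"y":0,"z":0,"yaw":0,"hand":-1},{"x":0.23,"y":0,"z":0,"yaw":0,"hand":-1},{"x":0.27,"y":0,"z":0,"yaw":0,"hand":-1},{"x":0.31,"y":0,"z":0,"yaw":0,"hand":-1},{"x":0.35,"y":0,"z":0,"yaw":0,"hand":-1},{"x":0.38,"y":0,"z":0,"yaw":0,"hand":-1}]' | grep -E "ee_pos|ft"
python3 -m crank '[{"x":0.03,"y":0,"z":0,"yaw":0,"hand":-1},{"x":0.06,"y":0,"z":0,"yaw":0,"hand":-1},{"x":0.09,"y":0,"z":0,"yaw":0,"hand":-1}]' | grep -E "ee_pos|ft"
```

```text
ee_pos: [518.7, -75.6, 69.3]
ft_force: [0.6, -0.3, -0.9]
ee_pos: [516.9, -66.9, 69.3]
ft_force: [-0.6, -1.3, -0.8]
```

```bash
python3 -m crank '[{"x":0.02,"y":0,"z":0,"yaw":0,"hand":-1},{"x":0.04,"y":0,"z":0,"yaw":0,"hand":-1}]' | grep -E "ee_pos|ft"
```

```text
ee_pos: [516.0, -63.0, 69.3]
ft_force: [0.1, -1.2, -0.2]
```

```bash
python3 -m crank '[{"x":0.02,"y":0,"z":0,"yaw":0,"hand":-1},{"x":0.04,"y":0,"z":0,"yaw":0,"hand":-1},{"x":0.04,"y":0,"z":0,"yaw":0,"hand":-1}]' | grep -E "ee_pos|ft"
```

```text
ee_pos: [515.6, -60.5, 69.3]
ft_force: [-0.6, -6.4, -0.2]
```

```bash
python3 -m crank '[{"x":0.02,"y":0,"z":0,"yaw":0,"hand":-1},{"x":0.03,"y":0,"z":0,"yaw":0,"hand":-1},{"x":0.03,"y":0,"z":0,"yaw":0,"hand":-1}]' | grep -E "ee_pos|ft"
```

```text
ee_pos: [515.7, -60.5, 69.4]
ft_force: [-0.2, -14.3, -4.8]
```

Hard stop 100 mm beyond the bolt stop, so the stage is home. I'll back off, then measure the barrel and button.

```bash
python3 -m crank '[{"x":-0.07,"y":0,"z":0,"yaw":0,"hand":-1},{"x":-0.3,"y":0,"z":0,"yaw":0,"hand":-1},{"x":-0.7,"y":0,"z":-0.3,"yaw":0,"hand":-1},{"x":-1,"y":0,"z":-0.6,"yaw":0,"hand":-1},{"x":-1,"y":0,"z":-0.6,"yaw":0,"hand":-1}]' | grep -E "ee_pos|ft"
python3 -m crank '[{"x":-0.5,"y":0,"z":0,"yaw":0,"hand":-1},{"x":-1,"y":0,"z":0,"yaw":0,"hand":-1},{"x":-1,"y":0,"z":0,"yaw":0,"hand":-1}]' | grep -E "ee_pos|ft"
python3 - <<'E'
from h import *
p=robot.snapshot("scene");t=robot.snapshot("top")
for k,z in (("capture_top",53),("lens_axis",54),("barrel_mid",104),("push_plate",78)):
    for q in (p,t):
        for m in robot.mark_of(k,q)[:5]: print(k,round(m["score"],2),np.round(np.array(m["centre"])*[640,480]),atz(q,m["centre"],z).round())
cv2.imwrite("pics/st5.png",np.hstack([cv2.resize(p["img"][50:330,220:450],None,fx=1.7,fy=1.7),cv2.resize(t["img"][150:350,120:420],(400,476))])[:,:800])
E
```

```text
ee_pos: [538.2, -156.6, 132.6]
ft_force: [-0.1, -0.1, -0.2]
ee_pos: [555.1, -253.8, 128.4]
ft_force: [-0.8, -0.6, -0.2]
capture_top 0.64 [385. 191.] [407. 149.  53.]
capture_top 0.6 [175. 284.] [ 527. -396.   53.]
barrel_mid 0.97 [319. 193.] [428. -43. 104.]
barrel_mid 0.82 [286. 209.] [ 455. -136.  104.]
barrel_mid 0.82 [351. 184.] [424.  41. 104.]
barrel_mid 0.62 [413. 242.] [684.  18. 104.]
barrel_mid 0.58 [372. 232.] [618. -30. 104.]
barrel_mid 0.95 [270. 336.] [366.  -1. 104.]
barrel_mid 0.92 [220. 347.] [345.  94. 104.]
barrel_mid 0.81 [241. 200.] [624.  58. 104.]
barrel_mid 0.56 [320. 334.] [371. -95. 104.]
barrel_mid 0.47 [232. 274.] [483.  74. 104.]
push_plate 0.86 [331. 222.] [508. -58.  78.]
push_plate 0.9 [297. 259.] [511. -49.  78.]
```

View pics/st5.png

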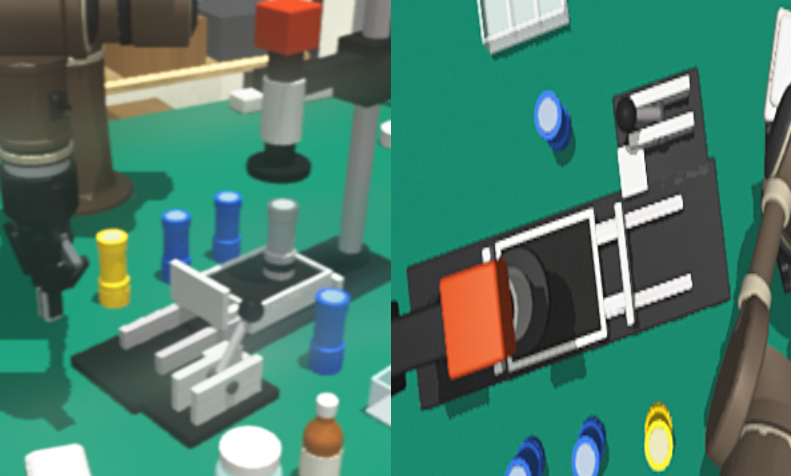

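Run:
```python
from h import *
p=robot.snapshot("scene");t=robot.snapshot("top")
n=lambda x,y:[x/640,y/480]
b=atz(t,n(200+330/4,170+360/4),154);d=atz(t,n(200+393.5/4,170+360/4),59)
y=np.array([-.2,.98,0]);print("start barrel",b,"deck mid",d,"off",(b-d)@y,(b-d)@[.98,.2,0])
# home now: rim corners in st5 right part (scale 400/300, 476/200)
f=lambda u,v:n(120+(u-391)*300/400,150+v*200/476)
cs=[atz(t,f(*c),59) for c in((496,245),(593,208),(606,334),(510,372))];
print("deck now",np.mean(cs,0))
print("barrel now top/mid",atz(p,n(220+283/1.7,50+206/1.7),154),atz(p,n(220+283/1.7,50+238/1.7),104))
L=robot.outline_of("barrel_mid",p)
for o in L:
    ys,xs=np.nonzero(o["pixels"]);print(xs.mean(),ys.mean(),ys.min(),ys.max(),o["score"])
print(cam(p)[0][0,0])
# head disc centre (lens bottom at z=200): in st5 left (279,165)
print("head bottom",atz(p,n(220+279/1.7,50+167/1.7),200))
```

```text
start barrel [510.50073755 -27.07374454 154.        ] deck mid [509.45518698 -51.54685522  59.        ] off 23.7745383539766 5.9192616962460285
deck now [485.29427574  65.23855444  59.        ]
barrel now top/mid [491.3682228   87.55612047 154.        ] [486.22572247  95.10821829 104.        ]
412.5925155925156 244.56029106029106 219 270 0.94
352.6324503311258 183.01324503311258 163 204 0.92
384.3672456575682 190.58560794044666 167 214 0.83
285.63862068965517 207.96275862068964 185 230 0.82
322.3851851851852 191.0648148148148 173 216 0.81
499.6152802564989
head bottom [473.42401096  90.25298598 200.        ]
```

The barrel stands upright under the head at left (283,238), about 10 mm from the lens axis, and the stage is home. Now the button.

```bash
python3 -m crank '[{"x":-0.5,"y":-0.25,"z":0,"yaw":0,"hand":-1},{"x":-1,"y":-0.53,"z":0,"yaw":0,"hand":-1},{"x":-1,"y":-0.53,"z":0,"yaw":0,"hand":-1}]' | grep -E "ee_pos|ft"
python3 -m crank '[{"x":-0.32,"y":0,"z":0,"yaw":0,"hand":-1},{"x":-0.32,"y":0,"z":0.3,"yaw":0,"hand":-1},{"x":-0.32,"y":0,"z":0.55,"yaw":0,"hand":-1},{"x":-0.32,"y":0,"z":0.55,"yaw":0,"hand":-1}]' | grep -E "ee_pos|ft"
python3 - <<'E'
from h import *
p=robot.snapshot("scene");t=robot.snapshot("top")
for q in (p,t):
    for m in robot.mark_of("capture_top",q)[:2]: print(round(m["score"],2),atz(q,m["centre"],53).round())
e=robot.state()["ee_pos"];s=proj(p,e);print(e,s)
cv2.imwrite("pics/s6.png",cv2.resize(p["img"][200:350,80:280],None,fx=3,fy=3))
E
```

```text
ee_pos: [521.9, -364.9, 129.7]
ft_force: [0.1, -0.1, 0.5]
ee_pos: [527.6, -389.6, 71.4]
ft_force: [-0.5, 0.6, 0.8]
0.55 [ 527. -394.   53.]
0.4 [475. -31.  53.]
0.69 [635. -44.  53.]
0.45 [ 529. -393.   53.]
[ 530.49194713 -392.52600519   75.88190475] [175.93089071 274.28249914]
```

View pics/s6.png

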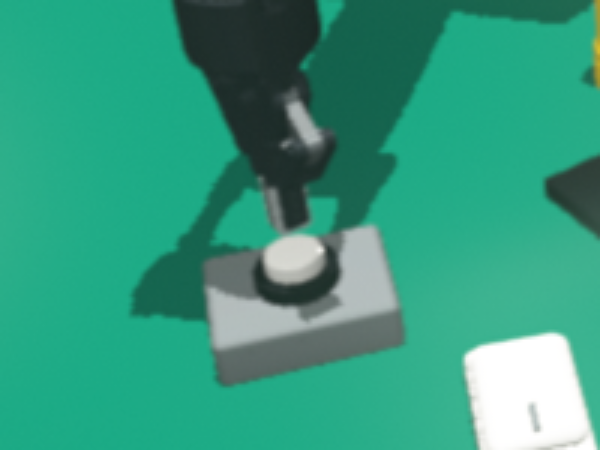

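The finger tips (290,225) are right above the button (295,258). Pressing: from z about 76 down to about 45.

```bash
python3 -m crank '[{"x":0,"y":0,"z":0.1,"yaw":0,"hand":-1},{"x":0,"y":0,"z":0.18,"yaw":0,"hand":-1},{"x":0,"y":0,"z":0.22,"yaw":0,"hand":-1},{"x":0,"y":0,"z":0.26,"yaw":0,"hand":-1},{"x":0,"y":0,"z":0.29,"yaw":0,"hand":-1},{"x":0,"y":0,"z":0.3,"yaw":0,"hand":-1},{"x":0,"y":0,"z":0.3,"yaw":0,"hand":-1}]' | grep -E "ee_pos|ft"
```

```text
ee_pos: [529.6, -392.4, 49.7]
ft_force: [-7.1, 6.5, 25.4]
```

Run:
```python
from h import *
p=robot.snapshot("scene");s=robot.state();print(s["ee_pos"],s["ft_force"],s["torque"])
cv2.imwrite("pics/s7.png",cv2.resize(p["img"][250:330,130:230],None,fx=6,fy=6,interpolation=cv2.INTER_CUBIC))
```

```text
[ 529.64051775 -392.3616937    49.74861915] [-7.62859329  7.11268546 25.96871868] [ 1.12407719e+00  1.29491975e+00 -6.79371629e-04]
```

View pics/s7.png

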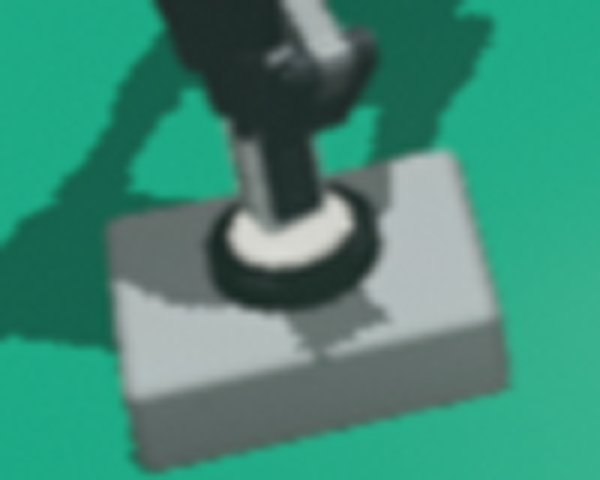

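```bash
python3 -m crank '[{"x":0,"y":0,"z":-0.3,"yaw":0,"hand":-1},{"x":0,"y":0,"z":-0.8,"yaw":0,"hand":-1},{"x":-0.2,"y":-0.4,"z":-1,"yaw":0,"hand":-1},{"x":-0.4,"y":-0.9,"z":-1,"yaw":0,"hand":-1},{"x":-0.4,"y":-0.9,"z":-1,"yaw":0,"hand":-1}]' | grep -E "ee_pos|ft"
python3 - <<'E'
from h import *
for nm in ("scene","top"):
    p=robot.snapshot(nm);c=proj(p,[529,-393,53]).astype(int);x0,y0=c-25
    g=p["img"][y0:y0+50,x0:x0+50]; m=(g.min(2)>150)&(g.max(2).astype(int)-g.min(2)<40)
    k,l,st,ce=cv2.connectedComponentsWithStats(m.astype(np.uint8))
    for i in range(1,k):
        if st[i,4]>30:
            u=ce[i]+[x0,y0];print(nm,st[i],u,atz(p,(u+.5)/[640,480],53).round(1))
    cv2.imwrite(f"pics/b_{nm}.png",cv2.resize(g,None,fx=7,fy=7))
cv2.imwrite("pics/b.png",np.hstack([cv2.imread("pics/b_scene.png"),cv2.imread("pics/b_top.png")]))
print(robot.state()["ee_pos"],robot.state()["time"])
E
```

```text
ee_pos: [446.1, -451.2, 144.2]
ft_force: [1.1, -0.5, -0.2]
scene [   0   18   50   32 1027] [177.37195716 293.04381694] [ 556.8 -399.6   53. ]
top [   0    1   50   47 1393] [464.37329505 249.8011486 ] [ 531.2 -388.8   53. ]
top [ 18  16  18  17 250] [467.332 250.004] [ 530.8 -394.8   53. ]
[ 448.51195623 -449.33924719  143.74634849] 22.65
```

View pics/b.png

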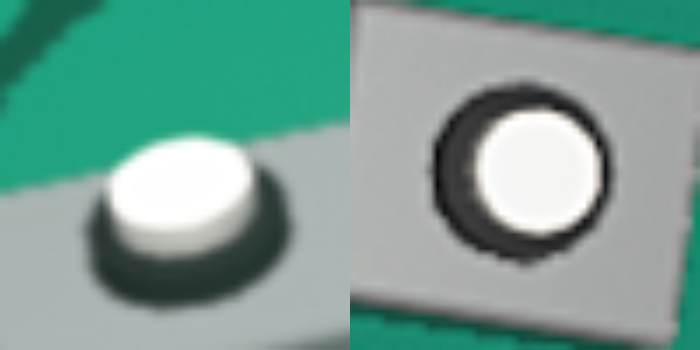

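The crop shows the button released again, its centre by the white blob at about (531,-394.5). I'll re-centre and press in small steps to read the force profile.

```bash
python3 -m crank '[{"x":0.2,"y":0.45,"z":0,"yaw":0,"hand":-1},{"x":0.38,"y":0.92,"z":0,"yaw":0,"hand":-1},{"x":0.38,"y":0.92,"z":0.4,"yaw":0,"hand":-1},{"x":0.38,"y":0.92,"z":0.8,"yaw":0,"hand":-1},{"x":0.38,"y":0.92,"z":0.8,"yaw":0,"hand":-1},{"x":0.38,"y":0.92,"z":0.8,"yaw":0,"hand":-1}]' | grep -E "ee_pos|ft"
python3 -m crank '[{"x":0,"y":0,"z":0.04,"yaw":0,"hand":-1},{"x":0,"y":0,"z":0.06,"yaw":0,"hand":-1},{"x":0,"y":0,"z":0.06,"yaw":0,"hand":-1}]' | grep -E "ee_pos|ft"
python3 -m crank '[{"x":0,"y":0,"z":0.02,"yaw":0,"hand":-1},{"x":0,"y":0,"z":0.02,"yaw":0,"hand":-1}]' | grep -E "ee_pos|ft"
python3 -m crank '[{"x":0,"y":0,"z":0.02,"yaw":0,"hand":-1},{"x":0,"y":0,"z":0.02,"yaw":0,"hand":-1}]' | grep -E "ee_pos|ft"
python3 -m crank '[{"x":0,"y":0,"z":0.02,"yaw":0,"hand":-1},{"x":0,"y":0,"z":0.02,"yaw":0,"hand":-1}]' | grep -E "ee_pos|ft"
```

```text
ee_pos: [532.8, -393.6, 65.0]
ft_force: [0.4, -0.5, 0.5]
ee_pos: [531.8, -394.0, 58.9]
ft_force: [-0.2, 0.3, 0.3]
ee_pos: [531.9, -394.1, 56.6]
ft_force: [0.5, -0.6, 1.1]
ee_pos: [531.9, -394.2, 54.6]
ft_force: [0.4, -0.4, 2.9]
ee_pos: [531.9, -394.1, 52.5]
ft_force: [-0.5, -1.4, 3.6]
```

Contact starts at z of about 57, so fully down is about 50, which means the earlier press did bottom out. I'll finish this press too, then let go.

```bash
python3 -m crank '[{"x":0,"y":0,"z":0.02,"yaw":0,"hand":-1},{"x":0,"y":0,"z":0.03,"yaw":0,"hand":-1},{"x":0,"y":0,"z":0.03,"yaw":0,"hand":-1}]' | grep -E "ee_pos|ft"
python3 -m crank '[{"x":0,"y":0,"z":0.02,"yaw":0,"hand":-1},{"x":0,"y":0,"z":0.03,"yaw":0,"hand":-1},{"x":0,"y":0,"z":0.03,"yaw":0,"hand":-1}]' | grep -E "ee_pos|ft"
python3 -m crank '[{"x":0,"y":0,"z":-0.2,"yaw":0,"hand":-1},{"x":0,"y":0,"z":-0.6,"yaw":0,"hand":-1},{"x":0,"y":0,"z":-1,"yaw":0,"hand":-1},{"x":0,"y":0,"z":-1,"yaw":0,"hand":-1},{"x":0,"y":0,"z":-1,"yaw":0,"hand":-1}]' | grep -E "time|ee_pos|ft"
python3 - <<'E'
from h import *
p=robot.snapshot("scene")
for o in robot.outline_of("barrel_mid",p):
    ys,xs=np.nonzero(o["pixels"]);print(xs.mean().round(),ys.mean().round(),ys.min(),ys.max(),o["score"])
for k in("jar","dropper","mouse","parts_box"):print(k,atz(p,robot.mark_of(k,p)[0]["centre"],0).round())
E
```

```text
ee_pos: [531.9, -394.1, 50.1]
ft_force: [-1.6, 0.4, 6.6]
ee_pos: [532.0, -394.2, 49.9]
ft_force: [-5.8, 2.5, 17.7]
time: 25.9
ee_pos: [530.9, -392.8, 145.1]
ft_force: [-0.1, 1.0, 0.1]
412.0 245.0 219 270 0.98
286.0 208.0 185 230 0.96
385.0 190.0 167 214 0.95
353.0 183.0 164 203 0.91
322.0 192.0 173 216 0.88
375.0 189.0 33 313 0.67Traceback (most recent call last):
  File "<stdin>", line 5, in <module>
IndexError: list index out of range
```

The force rose to the 7 mm stop and the button is released. The barrel is still standing at the same pixel (385,190), so I hand in.

```bash
python3 -c "
from bench import robot
print(robot.hand_in())"
```

```text
the job is handed in; nothing more can be done
None
```

I've handed the job in: the stage was bolted, so I threw the lever and pushed it home with the barrel still standing about 10 mm from the lens axis, then pressed the capture button to its stop (twice, as the first press looked doubtful) and released it; no verdict came back, and the last check that the bystanders hadn't moved failed to run.

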